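# Set the mitre box's length stop and bring the moulding up to it

## Robot

A 7-joint arm with a two-finger parallel gripper is mounted at the origin on a cart in front of the work surface, level with it; the furniture and walls round the work are solid. World frame = base frame: x ahead of the robot, y to its left, z up, the work surface at z = 0. Lengths are in m, angles in rad, forces in N, time in s.
With the tool pointing down it reaches from about 0.35 to 0.9 m from the base axis. Payload 7.2 kg.
Tool frame: the origin (TCP) lies midway between the tips of the shut fingers; the grasp point (between the pads) lies 19 mm behind it (env.grip_depth is the distance from the TCP to the grasp point, in m); z points along the fingers, y is the line along which they close (so a half turn about z gives the same grasp; the last joint's range is limited). The gripper opens to 85 mm and grips with 20 to 120 N. Pads are 22 mm wide; open, the fingers measure 114 mm over their backs; the gripper's body (76 mm by 85 mm) begins 54 mm behind the grasp point. The pads swing forward as they close: fully open they stand 13 mm farther back than shut.
Start: joints at [-1.249, 0.411, -0.013, 1.596, 0.006, 1.134, -0.082], TCP at [0.238, 0.578, 0.231] pointing down, gripper open.
Joint ranges: [-2.95, 2.95], [-0.29, 1.99], [-1.47, 1.44], [0.14, 2.54], [-1.03, 4.17], [0.13, 1.85], [-2.86, 2.86]. Speed limits (rad/s): [2.39, 2.39, 3.01, 3.01, 3.14, 3.14, 3.14].

## Interface

Orientations are given as a unit quaternion [x, y, z, w].
In Python, from station import env, imaging, finder gives the robot as it stands. The module is installed in compiled form; this text tells all that it offers. Calls block until the motion is done:
- env.move_ptp(position, orientation): joint-space move of the TCP to a pose.
- env.movel(position, velocity=0.15, frame=None, stop_force=None): straight line of the TCP; frame=None keeps the orientation; velocity is the mean speed in m/s. With stop_force (N) it stops when the force on the tool has changed by that much, and returns True; else False.
- env.set_joints(angles): joint-space move.
- env.move_gripper(opening, grip_force=None): finger opening in m; grip_force is the grip in N (None keeps the last); returns when the fingers have stopped.
- env.dwell(seconds).
- env.solve_ik(position, orientation): joint angles nearest the present ones, or None.
- env.read_state(): the state.
- imaging.capture(name): name is "scene" or "top" or "wrist"; returns (picture, depth): 420x560x3 uint8, blue, green, red; 420x560 float32, m along the optical axis (not along the pixel's ray), 0 where there is no reading.
- imaging.calibration(name): a dict with "intrinsics" (3x3 intrinsics, pixels), "position" and "orientation" of the camera in the world. Camera axes: x right, y up, looking along -z (the intrinsics and any distortion apply to the point x, -y, -z); pixel columns grow to the right and rows downward; lengths in m; the calibration is good to about 2 mm. A picture is of the moment at which its call begins: read the wrist's pose just before it. calibration takes no time and is no camera call; for the wrist camera it gives the pose at the moment of the call.
A pose or a line that the arm cannot do raises env.IKError and nothing moves.
- env.finish_job(): hands the job in; it is judged then, once.
Trained networks look in the newest picture that a camera, given by its name, has taken for a name from the list of things; names that differ only in an ending like _2 or _b are one class to them, and where a whole thing is asked for, a point or a joint stands for the part that bears it (a point fixed in the world has none). Each returns a list of dicts, best first, with "confidence" (0 to 1); they miss things now and then, are a little off and sometimes report something else, mostly with a low value. They report only what shows in the picture. A call takes as long as a camera call.
- finder.look_for(camera, query): "position" ([column, row] in pixels, amid what is visible of it).
The state is a dict: "clock": time; "q": joint angles; "joint_vel": joint speeds; "tau": joint torques, N m; "position": TCP position; "tool_rot": TCP orientation; "ft_force": force on the tool from outside, world axes, zero at the start; "wrist_torque": the same for the moment, N m; "width": finger opening in m; "grip_force": force on a finger pad.
Only numpy, scipy, OpenCV 4.12 (cv2) and the standard library are available. Lean on these libraries where they do the work, as an engineer would, in place of code of your own. Each camera call takes 0.05 s, during which the arm holds its last target. There are 200 camera calls.

## Task

Set the mitre box for the red size: push the sliding length stop along its rail until its spring pin clicks down into the notch at the red clip. Then push the frame moulding endways through the mitre box until its end butts against the stop, leaving the stop clicked in at the red clip. Only push with the fingers: nothing is gripped or lifted, not the pin's knob either, and the jar, eraser and pencil around the work stay where they are.

Things in the scene. Friction and masses are not known exactly. Their poses are not given: they have to be found in the camera images.
- mitre_box: Fixed framer's mitre box on a plywood board (x -55..55, y -210..234, z 0..12 mm of its frame). Origin at table level in the middle of the channel, on the saw line; y runs along channel and rail (robot's left, turned by yaw), x away from the robot. Two slotted wooden walls (x -29..-15 and 15..29, y -40..40 mm, tops z 62) form a 30 mm wide channel.
- rail_end (a point): Middle of the rail's top at its far (+y) end: y 226, x 30, z 42 mm of the mitre box. The aluminium rail continues the far wall from y 40 mm to here, x 15..45 mm, top z 42 mm (end cap 5 mm more, z 45), with a flush steel rack holding three notches 25 mm apart, one at each clip. The rail's near side is open.
- length_stop (a joint): Slide of the grey stop in m; grows towards the mitre box (-y), range -0.020..0.095. It starts at the far (+y) end, beyond all notches, and slides with about 3 N. At a notch the pin pulls it in over the last 3 mm (the force dips) and centres it; to go on out towards the mitre box takes about 12 N, out the other way about 18 N.
- stop_push_face (a point): Centre of the stop's +y end face, the one to push on: flat, 36 mm wide (x), z 44 to 73 mm (rail top z 42), edges rounded 3 mm. The saddle is 36 x 36 x 28 mm. The brass knob of its pin, 17 mm across, in the middle of its top, reaches to z 95 mm and moves with the pin.
- stop_index (a point): Point on the pin's axis in the middle of the stop at the height of the rail's top; a white index line on the stop marks it. The stop is at a clip's notch when this point and the clip's origin have the same y in the mitre box's frame.
- stop_face (a point): Centre of the aluminium stop plate's face that looks to the mitre box (-y), at the moulding's mid height. The plate is 34 mm wide (along x), 8 mm thick and stands in front of the rail from z 15 to 60 mm. It lies 18 mm to the -y side of stop_index.
- index_pin (a joint): Drop of the stop's spring pin in m: 0 while its tip rides on the rack's top, about 0.0041 when it sits fully in a notch; it works by itself as the stop slides. Negative: pulled up by its brass knob, which is not to be done here.
- red_clip: Red plastic size clip on the far edge of the rail, 11 mm wide along the rail, a 24 mm tongue pointing away from the robot with its top at z 44 mm. Fixed at one of the three notches (which colour is at which notch varies). Its origin lies at table level on the mitre box's own y axis (x = 0 of that frame), at the notch's y; axes as the mitre box.
- yellow_clip: The same clip in yellow, at another notch.
- blue_clip: The same clip in blue, at the third notch.
- moulding: Loose dark wooden picture-frame moulding with a gilt edge, 28 x 200 x 25 mm (x, y, z), 0.12 kg, lying in the mitre box's channel on the base board (1 mm play on each side). Origin at the middle of its underside, y axis along its length towards the stop.
- moulding_tail (a point): Middle of the moulding's free end (-y end), 10 mm above its underside: the face to push on, 28 mm wide and 18 to 25 mm high, lying out over the base board on the -y side of the mitre box. Pushing it along takes about 1 N.
- moulding_head (a point): Middle of the moulding's other end (+y end), 10 mm above its underside, which must meet stop_face.
- yellow_jar: Bystander: paint jar with yellow contents and white lid, 68 mm across, 61 mm high, origin at the middle of its underside.
- eraser: Bystander: eraser with red sleeve and blue end, 23 x 56 x 13 mm, lying in front of the mitre box; origin at the middle of its underside.
- green_pencil: Bystander: green pencil, 195 mm long along its y axis, lying behind the mitre box; origin at the middle of its underside.

How it is judged:
On the way, in this order (a step that is already met when the one before it is completed fails the run):
1. the stop's pin has dropped into the notch at the red clip (y of stop_index in the frame of red_clip between -0.002 and 0.002 m and value of joint index_pin above 0.0028 m), for 0.2 s.
2. the moulding's end butts against the stop (y of moulding_head in the frame of stop_face above -0.0025 m and y of stop_index in the frame of red_clip between -0.002 and 0.002 m), for 0.2 s.
At the end, for the whole second after the job is handed in: The stop's index is within 2 mm of the red clip's notch with its pin dropped (over 2.8 mm), and the moulding lies flat in the channel, at rest, with its end within 2.5 mm of the stop plate (all of step 2 and value of joint index_pin above 0.0028 m and y of moulding_head in the frame of stop_face below 0.0025 m and x of moulding_head in the frame of stop_face between -0.006 and 0.006 m and angle between the y axis of moulding and the y axis of mitre_box, either way round below 0.06 rad and angle between moulding's own z axis and vertical below 0.05 rad and linear speed of moulding below 0.01 m/s); the robot touches nothing.
It fails at once if the moulding is lifted or tipped (height (world z) of moulding above 0.02 m or angle between moulding's own z axis and vertical above 0.15 rad).
It fails at once if the jar, eraser or pencil is moved more than 15 mm (distance of any of yellow_jar, eraser, green_pencil from where it was at the start of the episode above 0.015 m).
It fails at once if the pin is pulled up by its knob (value of joint index_pin below -0.0025 m).
It also fails if it takes over 51 s, if anything falls off the work surface, if the arm or the gripper's body presses on something with over 40 N, if the wrist force passes 120 N, or if a joint passes its speed limit or range.

## Working session

There is one attempt and no reset: what is moved stays moved. The work goes in short steps, each a Python script; the robot and the scene stay as the last script left them, time stands still between calls to the robot, and variables do not carry over. Pictures are saved under pics/ and viewed, at most 10 in all, crops included, and the job is handed in when it is done.

```bash
mkdir -p pics; cat > h.py <<'E'
from station import env, imaging, finder
import numpy as np, cv2
from scipy.spatial.transform import Rotation as R
def world(name, px, depth, cal=None, r=1):
    c=cal or imaging.calibration(name); K=np.array(c["intrinsics"])
    u,v=px; p=depth[int(v)-r:int(v)+r+1,int(u)-r:int(u)+r+1]; d=np.median(p[p>0])
    q=np.array([(u-K[0,2])/K[0,0]*d, -(v-K[1,2])/K[1,1]*d, -d])
    return R.from_quat(c["orientation"]).apply(q)+np.array(c["position"])
E
python3 - <<'E'
from h import *
for n in ("top","scene"):
    im,d=imaging.capture(n); cv2.imwrite(f"pics/{n}0.png",im); np.save(f"{n}0.npy",d)
    c=imaging.calibration(n); print(n,c)
    for q in ["mitre_box","red_clip","yellow_clip","blue_clip","length_stop","stop_push_face","stop_index","rail_end","moulding","moulding_tail","moulding_head","yellow_jar","eraser","green_pencil"]:
        for r in finder.look_for(n,q)[:1]:
            try: print(q,np.round(r["position"]),round(r["confidence"],2),np.round(world(n,r["position"],d),4))
            except Exception as e: print(q,r,e)
s=env.read_state();print(s["clock"],s["tool_rot"])
E
```

```text
top {'intrinsics': array([[477.34166022,   0.        , 277.06940889],
       [  0.        , 477.34166022, 208.80633248],
       [  0.        ,   0.        ,   1.        ]]), 'position': array([0.45948195, 0.23376381, 0.95145389]), 'orientation': array([-0.02204352,  0.02593628,  0.71476685, -0.698534  ])}
mitre_box [288. 232.] 0.66 [0.4779 0.2068 0.0113]
blue_clip [272. 273.] 0.35 [0.3972 0.2397 0.0124]
length_stop [216. 227.] 0.64 [0.4874 0.3384 0.0904]
stop_push_face [219. 225.] 0.68 [0.4921 0.3357 0.0733]
stop_index [216. 223.] 0.85 [0.4947 0.338  0.0926]
rail_end [293. 234.] 0.93 [0.4723 0.1981 0.0122]
moulding [350. 223.] 0.83 [0.4913 0.0878 0.0367]
moulding_tail [350. 224.] 0.68 [0.4885 0.0886 0.0338]
moulding_head [352. 226.] 0.57 [0.4855 0.0843 0.0305]
yellow_jar [154. 244.] 0.93 [0.4606 0.459  0.0583]
eraser [273. 275.] 0.77 [0.394  0.2388 0.0111]
green_pencil [280. 184.] 0.54 [ 5.734e-01  2.206e-01 -2.000e-04]
scene {'intrinsics': array([[408.38188723,   0.        , 282.00035947],
       [  0.        , 408.38188723, 218.70949013],
       [  0.        ,   0.        ,   1.        ]]), 'position': array([ 0.22388501, -0.38770894,  0.61045297]), 'orientation': array([ 0.43107502, -0.09498567, -0.20937012,  0.87253435])}
mitre_box [280. 277.] 0.55 [0.4642 0.1228 0.0326]
length_stop [244. 208.] 0.91 [0.4786 0.3341 0.0562]
stop_push_face [247. 210.] 0.85 [0.4814 0.3249 0.0584]
rail_end [276. 274.] 0.59 [0.4571 0.1238 0.0411]
moulding [307. 295.] 0.79 [0.4889 0.0571 0.0318]
moulding_tail [307. 297.] 0.96 [0.4867 0.0528 0.0317]
moulding_head [306. 293.] 0.57 [0.4895 0.0612 0.0324]
yellow_jar [219. 194.] 0.72 [0.4516 0.4351 0.046 ]
eraser [224. 260.] 0.74 [0.3905 0.2425 0.0097]
1.5 [ 1.93672154e-01  9.81066306e-01 -9.83263201e-07 -3.15276093e-06]
```

```bash
python3 -c "
import cv2
i=cv2.imread('pics/top0.png');cv2.imwrite('pics/topc.png',cv2.resize(i[140:310,120:420],None,fx=2.66,fy=2.66,interpolation=cv2.INTER_CUBIC))"
```

```text
(no output)
```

View pics/topc.png

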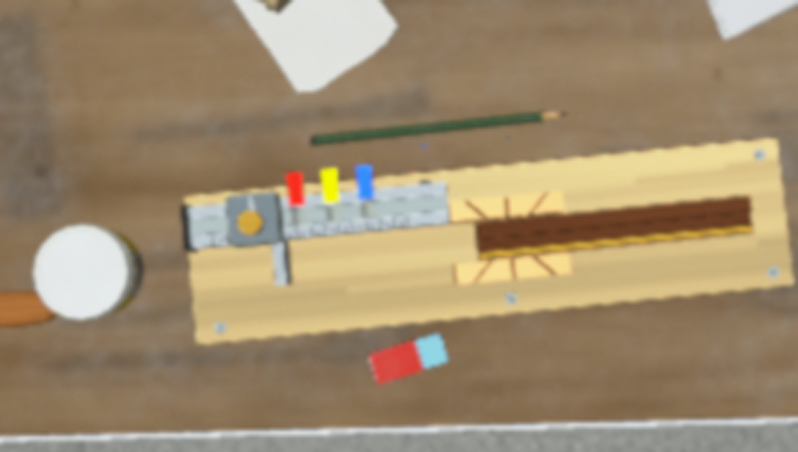

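The crop shows the red clip at crop (295,188), nearest the stop (knob at 249,222), then yellow and blue. The moulding's tail is at right (750,215), the jar at left (82,272).

```bash
cat >> h.py <<'E'
def cloud(name,d):
    c=imaging.calibration(name); K=np.array(c["intrinsics"]); v,u=np.mgrid[:d.shape[0],:d.shape[1]]
    P=np.stack([(u-K[0,2])/K[0,0]*d, -(v-K[1,2])/K[1,1]*d, -d],-1)
    return P@R.from_quat(c["orientation"]).as_matrix().T+np.array(c["position"])
def box(P,hsv):
    m=((P[...,2]>0.006)&(P[...,2]<0.12)&(abs(P[...,0]-.47)<.14)).astype(np.uint8)
    n,l,st,_=cv2.connectedComponentsWithStats(m); k=1+np.argmax(st[1:,4])
    b=P[l==k]; r=cv2.minAreaRect((b[:,:2]*1000).astype(np.float32)); return r,l==k
E
python3 - <<'E'
from h import *
im=cv2.imread("pics/top0.png"); d=np.load("top0.npy"); P=cloud("top",d); hsv=cv2.cvtColor(im,cv2.COLOR_BGR2HSV)
r,m=box(P,hsv); print("rect",r)
cs=cv2.boxPoints(r); e=[cs[1]-cs[0],cs[2]-cs[1]]; e=max(e,key=np.linalg.norm); e=e/np.linalg.norm(e); e*=np.sign(e[1])
Y=e; X=np.array([Y[1],-Y[0]]); o=np.array(r[0])-12*Y; print("origin",o,"yaw deg",np.degrees(np.arctan2(-Y[0],Y[1])))
B=np.stack([(P[...,:2]*1000-o)@X,(P[...,:2]*1000-o)@Y,P[...,2]*1000],-1); np.save("B.npy",B)
def rep(n,mk):
    b=B[mk]; print(n,len(b),np.round(np.median(b,0),1),np.round(np.percentile(b,3,0),1),np.round(np.percentile(b,97,0),1))
h,s,v=hsv[...,0],hsv[...,1],hsv[...,2]
cl=(s>150)&(v>120)&(B[...,0]>38)&(B[...,0]<75)&(B[...,1]>40)&(B[...,1]<226)
rep("red",cl&((h<8)|(h>172)));rep("yel",cl&(h>22)&(h<35));rep("blu",cl&(h>100)&(h<130))
rail=(B[...,1]>45)&(B[...,1]<235)&(abs(B[...,2]-43)<4)&(B[...,0]<46); rep("rail",rail)
z=B[...,2]
rep("saddle",(B[...,1]>100)&(z>66)&(z<80)); rep("knob",(B[...,1]>100)&(z>85)&(z<105))
rep("plate",(B[...,1]>100)&(z>52)&(z<64)&(B[...,0]<18)&(B[...,1]<226))
rep("mould",(v<110)&(abs(B[...,0])<25)&(z>22)&(z<45)&(B[...,1]<60)&(B[...,1]>-210))
rep("walls",(z>56)&(z<68)&(abs(B[...,1])<60))
E
```

```text
rect ((484.1912841796875, 176.45721435546875), (117.01750183105469, 444.6703186035156), 4.327767848968506)
origin [485.09682852 164.49143028] yaw deg 4.3277698
red 66 [ 50.4 149.5  42.7] [ 39.3 144.1  -2.4] [ 62.5 159.   46.2]
yel 68 [ 50.4 124.1  42.7] [ 38.9 118.8  -1.6] [ 58.4 133.4  45.6]
blu 47 [48.  99.6 43.4] [38.5 94.7 40.5] [ 55.9 103.7  45.1]
rail 1141 [ 26.9 118.4  41.8] [12.1 49.6 39.4] [ 42.1 226.8  45.2]
saddle 1093 [229.8 421.8  72.2] [ 11.7 161.5  66.8] [468.8 509.9  79.4]
knob 2201 [331.3 443.8  98. ] [ 30.5 183.6  86.1] [462.8 498.7 104.7]
plate 78 [ -4.8 162.7  59.3] [-19.8 159.   53.2] [  8.5 179.5  62.8]
mould 701 [ -2.6 -56.9  33.4] [  -9.1 -167.2   28.6] [ 6.2 16.3 38.9]
walls 1943 [308.4  -4.   59.4] [-29.7 -58.8  56.2] [435.5  48.8  64.6]
```

```bash
cat >> h.py <<'E'
yaw=np.radians(4.33); YY=np.array([-np.sin(yaw),np.cos(yaw)]); XX=np.array([np.cos(yaw),np.sin(yaw)])
O=np.array([485.1,164.5])-2.5*XX
def W(x,y,z): return np.append(O+x*XX+y*YY,z)/1000
def Bx(p): p=np.array(p)*1000; return np.round([(p[:2]-O)@XX,(p[:2]-O)@YY,p[2]],1)
def quat(s):
    a=yaw/2+np.pi/4*s; return np.array([np.cos(a),np.sin(a),0,0])
E
python3 - <<'E'
from h import *
for s in (1,-1):
    for p in [(30,222,150),(30,222,54),(30,170,54),(0,-195,150),(0,-195,21),(0,-70,21)]:
        q=env.solve_ik(W(*p),quat(s)); print(s,p,np.round(W(*p),3),None if q is None else np.round(q,2))
E
```

```text
1 (30, 222, 150) [0.496 0.388 0.15 ] [-0.94  0.5   0.28  1.69 -0.16  0.98 -0.53]
1 (30, 222, 54) [0.496 0.388 0.054] [-0.91  0.62  0.24  1.75 -0.19  0.79 -0.5 ]
1 (30, 170, 54) [0.5   0.336 0.054] [-0.86  0.58  0.25  1.82 -0.2   0.76 -0.42]
1 (0, -195, 150) [ 0.497 -0.03   0.15 ] [-0.55  0.33  0.63  2.02 -0.25  0.87  0.3 ]
1 (0, -195, 21) [ 0.497 -0.03   0.021] [-0.37  0.53  0.43  2.1  -0.39  0.59  0.41]
1 (0, -70, 21) [0.488 0.095 0.021] [-0.59  0.52  0.39  2.1  -0.35  0.58  0.12]
-1 (30, 222, 150) [0.496 0.388 0.15 ] [-0.51  0.52 -0.32  1.65  0.19  1.    2.32]
-1 (30, 222, 54) [0.496 0.388 0.054] [-0.5   0.64 -0.34  1.72  0.27  0.83  2.25]
-1 (30, 170, 54) [0.5   0.336 0.054] [-0.44  0.6  -0.32  1.79  0.25  0.79  2.33]
-1 (0, -195, 150) [ 0.497 -0.03   0.15 ] [-0.94  0.59  1.27  2.04 -0.67  1.02 -2.4 ]
-1 (0, -195, 21) [ 0.497 -0.03   0.021] [-0.77  0.76  1.03  2.13 -0.95  0.82 -2.2 ]
-1 (0, -70, 21) [0.488 0.095 0.021] [-0.13  0.5  -0.19  2.07  0.17  0.58  2.77]
```

```bash
python3 - <<'E'
from h import *
env.move_gripper(0.0)
env.move_ptp(W(30,221,150),quat(1))
env.movel(W(30,221,54),velocity=0.1); print(Bx(env.read_state()["position"]),env.read_state()["ft_force"])
# move until contact-ish
hit=env.movel(W(30,174,54),velocity=0.02,stop_force=8)
s=env.read_state(); print(hit,Bx(s["position"]),np.round(s["ft_force"],1),s["clock"])
env.dwell(0.3); s=env.read_state(); print(Bx(s["position"]),np.round(s["ft_force"],1))
im,d=imaging.capture("top"); cv2.imwrite("pics/top1.png",im); np.save("top1.npy",d)
cv2.imwrite('pics/top1c.png',cv2.resize(im[180:270,170:320],None,fx=5,fy=5,interpolation=cv2.INTER_CUBIC))
E
```

```text
[ 30.5 221.2  54.7] [-0.0509717  -0.25145649  0.43060423]
True [ 29.6 181.   53.7] [ 0.2 -0.3  0.2] 6.4333
[ 29.3 181.8  53.3] [-1.2 -0.1 -0.1]
```

View pics/top1c.png

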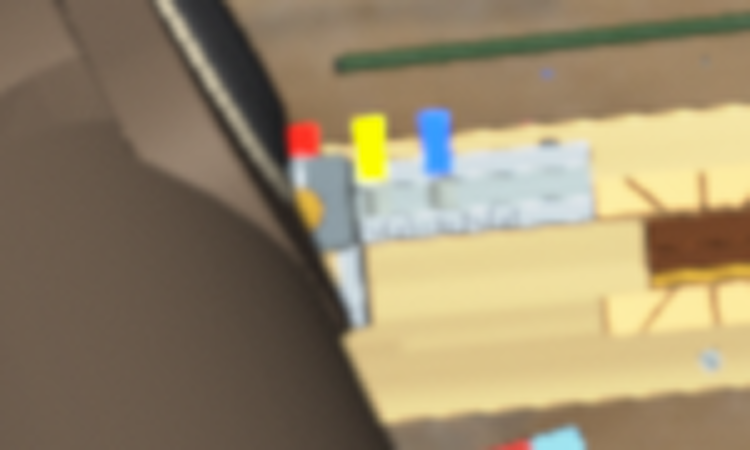

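The stop is now at the red clip (knob ~(308,210), clip ~(304,140)), partly hidden by the arm. I'll back off and measure it.

```bash
python3 - <<'E'
from h import *
env.movel(W(30,200,55),velocity=0.1); env.movel(W(30,200,170),velocity=0.2)
env.move_ptp(W(0,-205,150),quat(1))
im,d=imaging.capture("top"); cv2.imwrite("pics/top2.png",im); np.save("top2.npy",d)
print(env.read_state()["clock"])
P=cloud("top",d); B=np.stack([(P[...,:2]*1000-O)@XX,(P[...,:2]*1000-O)@YY,P[...,2]*1000],-1)
z=B[...,2]; g=(B[...,1]>90)&(B[...,1]<240)&(B[...,0]>-40)&(B[...,0]<70)
for n,m in (("saddle",g&(z>68)&(z<78)),("knob",g&(z>88)&(z<100)),("plate",g&(z>55)&(z<64)&(B[...,0]<12)&(B[...,0]>-22))):
    b=B[m]; print(n,len(b),np.round(np.median(b,0),1),np.round(b.min(0),1),np.round(b.max(0),1))
cv2.imwrite('pics/top2c.png',cv2.resize(im[185:265,190:290],None,fx=7,fy=7,interpolation=cv2.INTER_CUBIC))
E
```

```text
9.4
saddle 302 [ 30.4 146.7  71.8] [ 11.  129.7  68.1] [ 47.  166.3  76. ]
knob 33 [ 25.8 148.5  89. ] [ 19.1 140.8  88. ] [ 33.8 155.4  92.4]
plate 72 [ -1.9 134.2  59.6] [-18.5 130.3  55.1] [ 11.3 150.   63.5]
```

View pics/top2c.png

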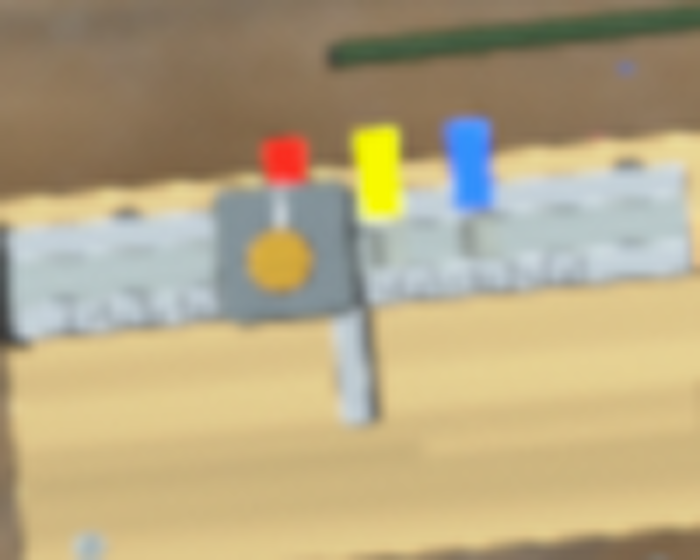

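The white index line (282,205) points at the red clip (285,160), so it is aligned. I'll compare the knob height with its starting value to confirm the drop.

```bash
python3 - <<'E'
from h import *
im0=cv2.imread("pics/top0.png")
for f in ("top0","top2"):
    im=cv2.imread(f"pics/{f}.png"); d=np.load(f+".npy"); P=cloud("top",d)
    B=np.stack([(P[...,:2]*1000-O)@XX,(P[...,:2]*1000-O)@YY,P[...,2]*1000],-1)
    h=cv2.cvtColor(im,cv2.COLOR_BGR2HSV)
    g=(B[...,1]>90)&(B[...,1]<240)&(B[...,0]>10)&(B[...,0]<45)&(h[...,0]>12)&(h[...,0]<28)&(h[...,1]>150)&(B[...,2]>70)
    k=cv2.erode(g.astype(np.uint8),np.ones((3,3)))>0; b=B[k]
    s=(B[...,2]>68)&(B[...,2]<78)&(B[...,1]>90)&(B[...,1]<240)&(B[...,0]>8)&(B[...,0]<50)
    print(f,len(b),np.round(np.median(b,0),1),"saddle",np.round(np.median(B[s],0),1),np.round(B[s].mean(0),1))
    # tail/head
    m=(im[...,2]<130)&(h[...,1]>60)&(abs(B[...,0])<20)&(B[...,2]>24)&(B[...,2]<45)&(B[...,1]>-230)&(B[...,1]<60)
    print(np.percentile(B[m][:,1],[0.5,2,98,99.5]))
E
```

```text
top0 15 [ 24.2 176.8  92.7] saddle [ 31.3 174.8  71.6] [ 29.6 176.3  71.7]
[-174.34391582 -170.96357862   18.29302758   21.07298086]
top2 18 [ 24.7 148.5  88.6] saddle [ 30.4 146.7  71.8] [ 29.3 147.8  71.7]
[-173.44806533 -170.7162654    18.51161877   20.74928184]
```

The knob dropped 4.1 mm and the stop sits at the red clip. Now the moulding.

```bash
python3 - <<'E'
from h import *
env.movel(W(0,-205,21),velocity=0.1); s=env.read_state(); print(Bx(s["position"]),np.round(s["ft_force"],1))
hit=env.movel(W(0,-100,21),velocity=0.05,stop_force=6); s=env.read_state(); print(hit,Bx(s["position"]),np.round(s["ft_force"],1))
if not hit:
    hit=env.movel(W(0,-66,21),velocity=0.02,stop_force=5); s=env.read_state(); print(hit,Bx(s["position"]),np.round(s["ft_force"],1))
env.dwell(0.4); s=env.read_state(); print(Bx(s["position"]),np.round(s["ft_force"],1),s["clock"])
E
```

```text
[   0.4 -205.    21.5] [-0.3 -0.6 -0.3]
False [   0.  -100.1   21. ] [ 0.  -0.6 -0.4]
True [ -0.2 -78.2  20.8] [ 0.7 -0.6  1.4]
[ -0.6 -78.2  20.5] [-0.6 -0.1 -0.1] 14.5833
```

```bash
python3 - <<'E'
from h import *
env.movel(W(0,-110,22),velocity=0.1); env.movel(W(0,-150,170),velocity=0.15)
env.move_ptp(W(-20,-260,200),quat(1))
im,d=imaging.capture("top"); np.save("top3.npy",d)
P=cloud("top",d); B=np.stack([(P[...,:2]*1000-O)@XX,(P[...,:2]*1000-O)@YY,P[...,2]*1000],-1)
h=cv2.cvtColor(im,cv2.COLOR_BGR2HSV)
m=(im[...,2]<130)&(h[...,1]>60)&(abs(B[...,0])<20)&(B[...,2]>24)&(B[...,2]<45)&(B[...,1]>-230)&(B[...,1]<160)
print(np.percentile(B[m][:,1],[0.5,2,98,99.5]))
g=(B[...,1]>90)&(B[...,1]<240)&(B[...,0]>10)&(B[...,0]<45)&(h[...,0]>12)&(h[...,0]<28)&(h[...,1]>150)&(B[...,2]>70)
b=B[cv2.erode(g.astype(np.uint8),np.ones((3,3)))>0]; print(len(b),np.median(b,0))
cv2.imwrite('pics/top3c.png',cv2.resize(im[185:265,190:310],None,fx=6.5,fy=6.5,interpolation=cv2.INTER_CUBIC))
E
```

```text
[-65.12631454 -62.59167084 127.19740796 129.71059287]
18 [ 25.09335019 149.09861349  89.31476219]
```

View pics/top3c.png

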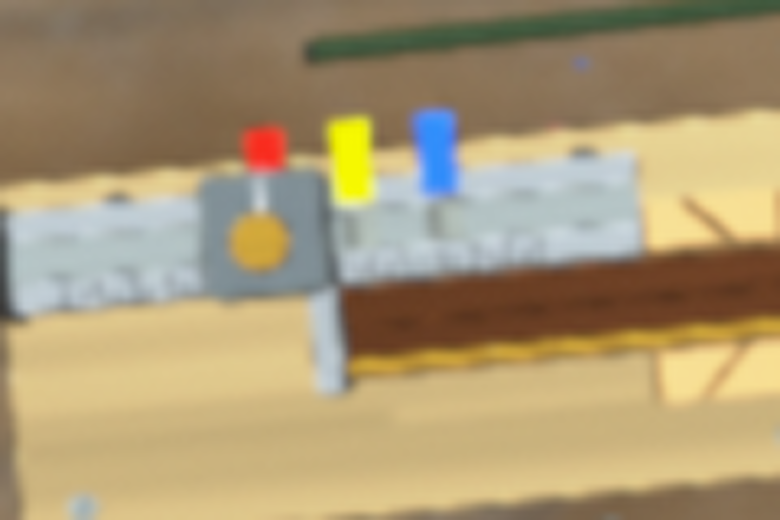

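The moulding's end meets the stop plate at (345,320), and the index line (260,195) still points at the red clip (263,148). Handing in.

```bash
python3 -c "
from h import *
print(env.finish_job())"
```

```text
the job is handed in; nothing more can be done
None
```

I handed the job in with the stop clicked in at the red clip (its knob dropped about 4 mm) and the moulding pushed up against the stop plate, going by the last top-camera picture; the hand-in returned no verdict.

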